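Set up the reel stand: kickstand down, then hold the frame upright

TASK

The empty cable reel's tubular frame is lying tipped back on its rests on the counter. While it still lies there, flip its kickstand forward over centre until it drops all the way down, then swing the frame up off its rests and hold it upright so that it cannot tip back; finish while still holding it there with the gripper, and leave the can, the jar and the carton standing where they are.

Things in the scene. Friction and masses are not known exactly. Their poses are not given: they have to be found in the camera images.
- cradle: Plywood base plate bolted to the counter, 250 x 210 x 9 mm, reaching from 105 mm in front (-x) to 145 mm behind (+x) its origin, which is on the counter under the hinge axis. x points the way the frame tips back (roughly away from the robot), z up. Turned up to 0.35 rad. Two 12 mm rest posts, 110 mm high, stand at x = 75, y = -80 and 80 mm.
- hinge (a point): Middle of the hinge axis at the frame's foot, 35 mm above the counter. Axes as the base plate's: y runs along the hinge axis towards the kickstand's side (roughly world +y), x the way the frame tips back.
- reel (a joint): Lean of the frame, rad: 0 upright, positive tipped back (hinge +x). Starts at 0.55, on its rests (back stop); front stop at -0.08. The frame weighs 0.6 to 0.9 kg with its drum overhung at the back: at every lean it falls back onto its rests unless held. Holding it upright takes 0.7 to 1.4 N at the handle, lifting it off its rests 2 to 4 N.
- handle (a point): Middle of the frame's top bar: straight, round, black, 20 mm thick, 160 mm long, parallel to the hinge axis (y), 235 mm from it; at lean L it lies from the hinge at x = 235 sin L, z = 235 cos L mm. Side tubes 16 mm thick at y = -80 and 80 mm run down from its ends. z of this point runs from the hinge to the bar; nothing is within 50 mm below the bar.
- drum (a point): Centre of the empty drum on the frame's stub axle: 124 mm across, 68 mm long, 110 mm from the hinge along the frame, its middle 54 mm behind the frame's plane. It needs no handling.
- kickstand (a joint): Angle of the kickstand on the frame, rad: 0 (start) folded up along the frame, foot towards the handle's height; grows as it swings out to the front (hinge -x, towards the robot); 2.4, its stop, is fully down. Loose pivot, heavy foot (0.12 kg): past top centre (0.55 while the frame lies back) it drops to 2.4 by itself, short of it it falls back to 0. About 0.5 N at the foot moves it.
- foot (a point): Kickstand's foot: round steel bar 14 mm thick, parallel to the hinge axis, turned outwards from the leg's end, from y = 100 to 165 mm; this point is at y = 145 mm. The leg (12 mm thick, 120 mm long) pivots 70 mm up the frame, at y = 100 mm. At lean L and angle K the foot lies from the hinge at x = 70 sin L + 120 sin(L-K), z = 70 cos L + 120 cos(L-K) mm.
- can_mid (a point): Bystander: plain aluminium drinks can, 66 mm across, 115 mm high; the point is half-way up. z is its upright axis.
- jar_mid (a point): Bystander: clear plastic jar with a white cap, 68 mm across, 90 mm high; the point is half-way up. z is its upright axis.
- carton_mid (a point): Bystander: small cardboard carton 70 x 100 x 60 mm high; the point is at its centre. z is its upright axis.

How it is judged:
By the outcome, as a careful person would: the job done as asked, in the order asked, and still so for the second after the job is handed in, while the arm keeps its last pose, push and grip.
It also fails if it takes over 48 s, if anything falls off the work surface, if the arm or the gripper's body presses on something with over 40 N, if the wrist force passes 120 N, or if a joint passes its speed limit or range.

ROBOT

A 6-joint arm with a two-finger parallel gripper is mounted at the origin on the work surface. World frame = base frame: x ahead of the robot, y to its left, z up, the work surface at z = 0. Lengths are in m, angles in rad, forces in N, time in s.
With the tool pointing down it reaches from about 0.275 to 0.775 m from the base axis. Payload 14.6 kg.
Tool frame: the origin (TCP) lies midway between the tips of the shut fingers; the grasp point (between the pads) lies 19 mm behind it; z points along the fingers, y is the direction in which the jaws open and shut (so a half turn about z gives the same grasp; the last joint's range is limited). The gripper opens to 85 mm and grips with 20 to 120 N. Pads are 22 mm wide; open, the fingers measure 114 mm over their backs; the gripper's body (76 mm by 85 mm) begins 54 mm behind the grasp point. The pads swing forward as they close: fully open they stand 13 mm farther back than shut.
Start: joints at [1.121, 0.263, -0.048, 1.259, 0, 1.415], TCP at [0.153, 0.502, 0.231] pointing down, gripper open.
Joint ranges: [-2.65, 2.65], [-0.89, 1.7], [-1.18, 1.37], [-2.13, 2.11], [-1.35, 1.29], [-3.14, 3.14]. Speed limits (rad/s): [1.89, 1.89, 2.57, 2.79, 3.14, 3.14].

INTERFACE

Orientations are given as a unit quaternion [x, y, z, w].
In Python, from bench import robot, viewer gives the robot as it stands. The module is installed in compiled form; this text tells all that it offers.
- The arm moves only by the shell command python3 -m creep 'ROWS' [FORCE]. ROWS is text: rows parted by semicolons, each of 7 numbers parted by spaces: the shift along the tool's x, y, z in m, then the turn, a rotation vector about the tool's x, y, z in degrees, then the closure, from 0 (fully open) to 1 (shut). In form: tx ty tz wx wy wz jaw; .... A call has 1 to 12 rows; each row is the pose to reach, as a shift and turn from the pose commanded when the call began, along the tool's axes at that moment; what a row does not reach only later rows make up. A row lasts 1/8 s, in which the tool goes at most 62.5 mm and 10.7 degrees, less where a joint would pass 70% of its speed; a pose out of reach is approached as far as the arm can. A call with a gripper value outside its range is refused whole. The fingers move at their own pace and stop on an object; FORCE is the grip in N (left out, the last holds). Time passes only in rows, so rows that repeat a pose let the fingers close. It gives the time, the measured TCP pose, the force and the opening at its end, in the units of the state.
- robot.sense(): the state, without advancing time (a new reading comes with each control period).
- viewer.snapshot(name): name is "scene" or "side" or "wrist"; returns a dict with "image" (420x560x3 uint8, red, green, blue), "vertical_fov" (degrees; the focal length in pixels is half the picture's height over the tangent of half this angle, whatever the lens; pixels are square), "cx", "cy" (the principal point, pixels), "position" and "rotation" of the camera in the world. Camera axes: x right, y down, z forward; pixel columns grow to the right and rows downward; lengths in m; the calibration is good to about 2 mm. A picture is of the moment at which its call begins. There is no depth.
- robot.finish_job(): hands the job in, once; it reports no verdict.
The state is a dict: "time_s": time; "joints": joint angles; "dq": joint speeds; "joint_efforts": joint torques, N m; "tcp_pos": TCP position; "eef_rot": TCP orientation; "force": force on the tool from outside, world axes, zero at the start; "wrist_torque": the same for the moment, N m; "opening": finger opening in m.
Only numpy, scipy, OpenCV 4.12 (cv2) and the standard library are available. Lean on these libraries where they do the work, as an engineer would, in place of code of your own. Each camera call takes 0.05 s, during which the arm holds its last target. There are 200 camera calls.

## Working session

There is one attempt and no reset: what is moved stays moved. The work goes in short steps, Python scripts to look and compute and a shell command to move; the robot and the scene stay as the last step left them, time stands still between calls to the robot, and variables do not carry over. Pictures are saved under pics/ and viewed, about 8 in all and at most 12, crops included, and the job is handed in when it is done.

```bash
mkdir -p pics
python3 - <<'E'
from bench import robot, viewer
import cv2,pickle
s=robot.sense(); print({k:s[k] for k in("time_s","tcp_pos","eef_rot","force","opening")})
d={}
for n in("scene","side"):
    v=viewer.snapshot(n); d[n]=v
    cv2.imwrite(f"pics/{n}0.png",v["image"][:,:,::-1])
    print(n,v["vertical_fov"],v["cx"],v["cy"],v["position"],v["rotation"])
pickle.dump(d,open("d0.pkl","wb"))
E
```

```text
{'time_s': 0.0, 'tcp_pos': array([0.15241768, 0.50211833, 0.23081104]), 'eef_rot': array([ 1.46874430e-01,  9.89154997e-01, -5.15377960e-04, -1.69041357e-04]), 'force': array([ 0.11668366,  0.53815546, -0.0752994 ]), 'opening': 0.08555198863208839}
scene 46.59205070943118 282.0629338057869 219.204468182547 [ 1.4680074  -0.17670565  0.99310177] [ 0.71338481  0.56267707 -0.26057787 -0.32645949]
side 47.91274617114611 280.3019967771636 208.20098974950525 [0.4404237  0.7034731  1.00047598] [-0.06551344  0.94180969 -0.32900958  0.02133513]
```

View pics/scene0.png

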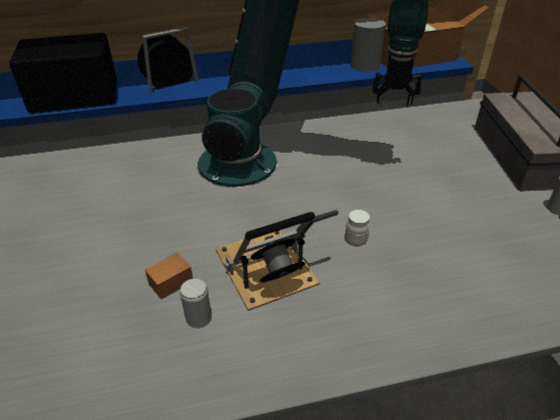

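View pics/side0.png

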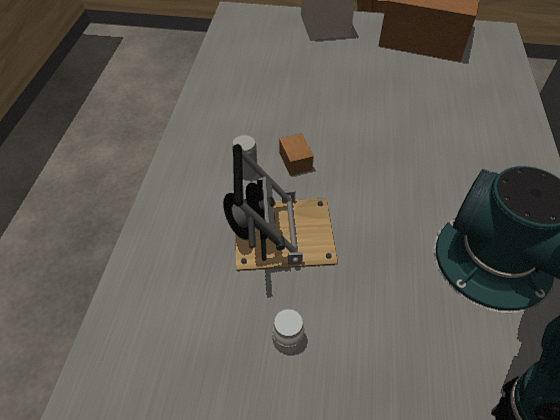

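The scene camera looks back from beyond the cradle: frame at about (275,255), jar (357,228), can (196,303), carton (170,275). The side camera looks from +y: plate at about (237-337,198-269). I'll enlarge both views for exact points.

Run:
```python
import cv2,pickle,numpy as np
d=pickle.load(open("d0.pkl","rb"))
a=d["scene"]["image"][195:315,205:345,::-1]; b=d["side"]["image"][135:280,215:345,::-1]
a=cv2.resize(a,None,fx=4,fy=4,interpolation=3);b=cv2.resize(b,None,fx=4,fy=4,interpolation=3)
a=cv2.convertScaleAbs(a,alpha=1.5,beta=20);b=cv2.convertScaleAbs(b,alpha=1.5,beta=20)
cv2.imwrite("pics/a.png",a);cv2.imwrite("pics/b.png",b)
```

```text
(no output)
```

View pics/a.png

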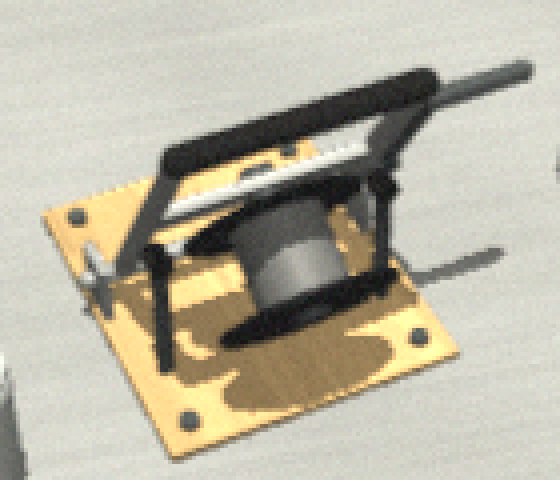

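View pics/b.png

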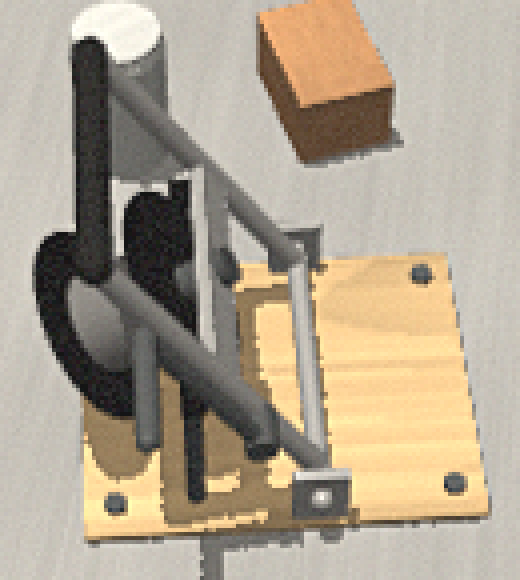

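Crop points (x4). Scene crop: plate corners (42,212), (178,458), (460,354); bar ends (168,160), (430,82); foot tip (528,70). Side crop: corners (490,515), (86,540), (447,255); bar ends (92,45), (95,270); foot tip (148,445). I'll fit the cradle pose to these.

```bash
cat > h.py <<'E'
import numpy as np
from scipy.spatial.transform import Rotation as R
def cam(v):
    r=np.array(v["rotation"]); M=R.from_quat(r).as_matrix() if r.size==4 else r.reshape(3,3)
    f=v["image"].shape[0]/2/np.tan(np.radians(v["vertical_fov"])/2)
    return M,np.array(v["position"]),f,v["cx"],v["cy"]
def proj(v,P):
    M,p,f,cx,cy=cam(v); q=(np.atleast_2d(P)-p)@M
    return np.c_[cx+f*q[:,0]/q[:,2],cy+f*q[:,1]/q[:,2]]
def atz(v,uv,z):
    M,p,f,cx,cy=cam(v); d=M@np.array([(uv[0]-cx)/f,(uv[1]-cy)/f,1]); return p+d*(z-p[2])/d[2]
def foot(L,K,y=.145): return [.07*np.sin(L)+.12*np.sin(L-K),y,.035+.07*np.cos(L)+.12*np.cos(L-K)]
def hand(L,y=0): return [.235*np.sin(L),y,.035+.235*np.cos(L)]
def w(q,P):
    P=np.atleast_2d(P);c,s=np.cos(q[2]),np.sin(q[2])
    return np.c_[q[0]+c*P[:,0]-s*P[:,1],q[1]+s*P[:,0]+c*P[:,1],P[:,2]]
E
python3 - <<'E'
from h import *; import pickle
from scipy.optimize import least_squares
d=pickle.load(open("d0.pkl","rb"))
L=.55
S=dict(scene=((205,195),[((42,212),[-.105,-.105,.009]),((178,458),[.145,-.105,.009]),((460,354),[.145,.105,.009]),((168,160),hand(L,-.08)),((430,82),hand(L,.08)),((528,70),foot(L,0,.163))]),
 side=((215,135),[((490,515),[-.105,.105,.009]),((86,540),[.145,.105,.009]),((447,255),[-.105,-.105,.009]),((92,45),hand(L,-.08)),((95,270),hand(L,.08)),((148,445),foot(L,0,.163))]))
def res(q):
    o=[]
    for n,(off,l) in S.items():
        uv=np.array([a for a,_ in l])/4-.375+off
        o.append(proj(d[n],w(q,[b for _,b in l]))-uv)
    return np.vstack(o)
r=least_squares(lambda q:res(q).ravel(),[.5,0,0],loss="soft_l1"); q=r.x
print("cradle",q.round(4)); print(res(q).round(1).tolist())
np.save("q.npy",q)
print("handle",w(q,hand(L)),"foot",w(q,foot(L,0)),"foot up",w(q,foot(L,.55)),w(q,foot(L,.8)))
for n,a,b,z in(("can",(194,287),(244,143),.115),("jar",(358,217),(288,321),.09),("carton",(168,266),(296,147),.06)):
    print(n,atz(d["scene"],a,z).round(3),atz(d["side"],b,z).round(3))
E
```

```text
cradle [ 0.5074 -0.0074  0.2078]
[[0.7, -0.6], [-0.7, -0.8], [1.0, -1.2], [3.4, 0.2], [-0.6, 0.4], [-1.1, 0.4], [0.5, 0.0], [-0.6, -0.2], [0.0, -0.6], [-0.4, 2.4], [-0.1, -0.1], [0.0, -1.3]]
handle [[0.62759883 0.01792765 0.23534326]] foot [[0.5746635  0.1549535  0.19697966]] foot up [[0.51329091 0.14201078 0.21467672]] [[0.48424138 0.13588459 0.21094621]]
can [ 0.663 -0.205  0.115] [ 0.662 -0.203  0.115]
jar [0.484 0.276 0.09 ] [0.481 0.279 0.09 ]
carton [ 0.522 -0.267  0.06 ] [ 0.527 -0.264  0.06 ]
```

Fit is good (mostly ≤1.3 px), and the bystanders agree between views to ~5 mm. Next: go behind the foot with the fingers shut.

```bash
cat >> h.py <<'E'
def goto(P,pitch=0,dyaw=0):
    "tool shift/turn to hinge-frame TCP point P; tool down, y along hinge x; pitch: tilt about hinge y"
    from bench import robot
    q=np.load("q.npy"); s=robot.sense(); Rc=R.from_quat(s["eef_rot"])
    a=q[2]; Y=np.array([np.cos(a),np.sin(a),0]); Z=np.array([0,0,-1.]); X=np.cross(Y,Z)
    T=R.from_euler("z",a)*R.from_euler("y",pitch)*R.from_euler("z",-a)*R.from_matrix(np.c_[X,Y,Z])
    t=Rc.inv().apply(w(q,P)[0]-s["tcp_pos"]); rv=(Rc.inv()*T).as_rotvec(degrees=True)
    print("shift",t.round(4),"turn",rv.round(2),"t",s["time_s"],"f",s["force"].round(1))
def here():
    from bench import robot
    q=np.load("q.npy"); s=robot.sense(); p=s["tcp_pos"]-[q[0],q[1],0]
    print("hinge-frame tcp",R.from_euler("z",-q[2]).apply(p).round(4),"t",s["time_s"],"f",R.from_euler("z",-q[2]).apply(s["force"]).round(2),"open",s["opening"])
E
python3 -c "
from h import *
goto([.137,.148,.29]);goto([.137,.148,.18])"
```

```text
shift [-0.5365 -0.1888 -0.059 ] turn [-5.00e-02  2.00e-02  6.12e+01] t 0.1 f [-1.1 -0.4 -0.1]
shift [-0.5365 -0.1887  0.051 ] turn [-5.00e-02  2.00e-02  6.12e+01] t 0.1 f [-1.1 -0.4 -0.1]
```

```bash
python3 -m creep '0 0 -0.059 0 0 0 1; -0.05 -0.018 -0.059 0 0 6 1; -0.10 -0.035 -0.059 0 0 12 1; -0.15 -0.053 -0.059 0 0 18 1; -0.20 -0.07 -0.059 0 0 24 1; -0.25 -0.088 -0.059 0 0 30 1; -0.30 -0.106 -0.059 0 0 36 1; -0.35 -0.123 -0.059 0 0 42 1; -0.40 -0.141 -0.059 0 0 48 1; -0.45 -0.158 -0.059 0 0 54 1; -0.50 -0.176 -0.059 0 0 59 1; -0.5365 -0.189 -0.059 0 0 61.2 1' 30
python3 -c "
from h import *
here();goto([.137,.148,.29]);goto([.137,.148,.18])"
```

```text
time_s: 1.6
tcp_pos: [0.6124, 0.164, 0.2896]
eef_rot: [0.631, 0.776, -0.0, -0.0]
force: [-0.0, -0.1, 0.1]
opening: 0.0001
hinge-frame tcp [0.1381 0.1461 0.2896] t 1.6 f [-0.08 -0.13  0.14] open 7.658478514272733e-05
shift [ 0.0019 -0.0011 -0.0004] turn [-0.05 -0.   -0.17] t 1.6 f [-0.  -0.1  0.1]
shift [ 0.0019 -0.001   0.1096] turn [-0.05 -0.   -0.17] t 1.6 f [-0.  -0.1  0.1]
```

```bash
python3 -m creep '0.002 0 0.04 0 0 0 1; 0.002 0 0.075 0 0 0 1; 0.002 0 0.10 0 0 0 1; 0.002 0 0.11 0 0 0 1;0.002 0 0.11 0 0 0 1'
python3 - <<'E'
from h import *; here()
from bench import viewer; import cv2
v=viewer.snapshot("side")["image"][100:290,190:370,::-1]; w_=viewer.snapshot("scene")["image"][150:340,190:390,::-1]
cv2.imwrite("pics/c.png",cv2.convertScaleAbs(cv2.resize(np.hstack([v,w_]),None,fx=2.1,fy=2.1,interpolation=3),alpha=1.5,beta=15))
E
```

```text
time_s: 2.22
tcp_pos: [0.6104, 0.1676, 0.1802]
eef_rot: [0.63, 0.777, -0.0, -0.0]
force: [-0.1, -0.8, -0.5]
opening: -0.0002
hinge-frame tcp [0.1369 0.15   0.1802] t 2.225 f [-0.31 -0.78 -0.46] open -0.00015257022740132405
```

View pics/c.png

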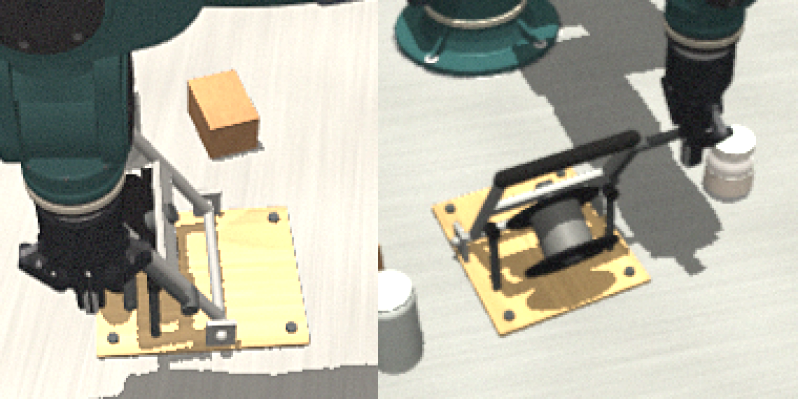

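The shut fingers (690,150 in the right half) sit behind the foot bar, clear of the frame and jar. Now push the foot forward over centre.

```bash
python3 -m creep '0 -0.012 0 0 0 0 1; 0 -0.024 0 0 0 0 1; 0 -0.036 0 0 0 0 1; 0 -0.048 0 0 0 0 1; 0 -0.06 0 0 0 0 1; 0 -0.072 0 0 0 0 1; 0 -0.084 0 0 0 0 1; 0 -0.096 0 0 0 0 1; 0 -0.108 0 0 0 0 1; 0 -0.115 0 0 0 0 1; 0 -0.115 0 0 0 0 1; 0 -0.115 0 0 0 0 1'
python3 - <<'E'
from h import *; here()
from bench import viewer; import cv2
v=viewer.snapshot("side")["image"][100:290,190:370,::-1]; w_=viewer.snapshot("scene")["image"][150:340,190:390,::-1]
cv2.imwrite("pics/e.png",cv2.convertScaleAbs(cv2.resize(np.hstack([v,w_]),None,fx=2.1,fy=2.1,interpolation=3),alpha=1.5,beta=15))
E
```

```text
time_s: 3.82
tcp_pos: [0.4983, 0.1439, 0.1802]
eef_rot: [0.63, 0.777, 0.0, 0.0]
force: [0.1, -0.2, 0.1]
opening: 0.0002
hinge-frame tcp [0.0224 0.1499 0.1802] t 3.825 f [ 0.03 -0.26  0.08] open 0.00016653830988600668
```

View pics/e.png

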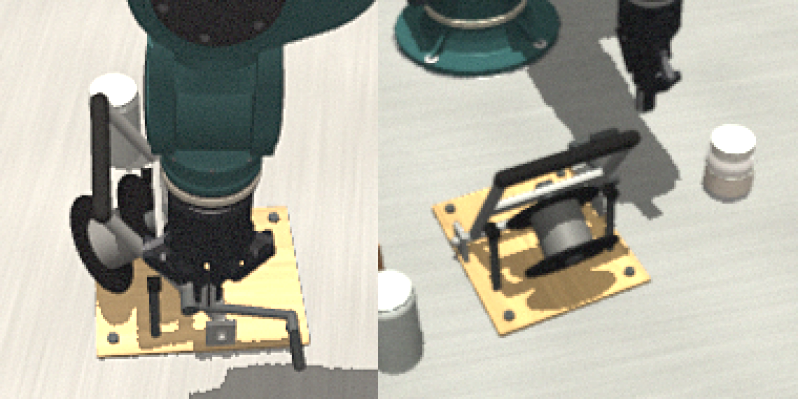

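The kickstand has swung over and lies forward (leg (185,300)→(295,320), foot tip (300,365) in the left half), with the frame still on its rests. I'll check its angle numerically after the gripper moves to above the handle.

```bash
python3 -m creep '0 0 -0.05 0 0 0 1; 0 0 -0.1 0 0 0 0.6; 0 0 -0.15 0 0 0 0.3; -0.04 0.025 -0.15 0 0 0 0; -0.08 0.05 -0.15 0 0 0 0; -0.12 0.075 -0.15 0 0 0 0; -0.15 0.10 -0.15 0 0 0 0; -0.15 0.10 -0.15 0 0 0 0'
python3 - <<'E'
from h import *; here(); goto([.1228,0,.33]); goto([.1228,0,.213])
from bench import viewer; import cv2
V=viewer.snapshot("side"); q=np.load("q.npy"); im=V["image"][:,:,::-1].copy()
P=proj(V,w(q,[foot(.55,2.4,.163),foot(.55,2.4,.1),foot(.55,2.2,.163),hand(.55,-.08),hand(.55,.08)]))
print(P.round(1).tolist())
im=cv2.resize(im[120:290,200:360],None,fx=3.5,fy=3.5,interpolation=3)
im=cv2.convertScaleAbs(im,alpha=1.5,beta=15)
for p in P: cv2.circle(im,tuple(int(x) for x in (p-[200,120]+.5)*3.5),3,(0,0,255),-1)
cv2.imwrite("pics/f.png",im)
E
```

```text
time_s: 4.92
tcp_pos: [0.6286, 0.0159, 0.3285]
eef_rot: [0.631, 0.776, -0.001, -0.001]
force: [-0.9, 0.7, -0.6]
opening: 0.0855
hinge-frame tcp [ 0.1233 -0.0022  0.3285] t 4.925 f [-0.75  0.87 -0.6 ] open 0.08553482617075651
shift [ 0.0022 -0.0006 -0.0014] turn [-0.1  -0.02 -0.13] t 4.925 f [-0.9  0.7 -0.6]
shift [ 0.0021 -0.0004  0.1156] turn [-0.1  -0.02 -0.13] t 4.925 f [-0.9  0.7 -0.6]
[[332.1, 273.5], [328.5, 250.5], [334.9, 268.0], [237.3, 148.3], [238.3, 202.0]]
```

View pics/f.png

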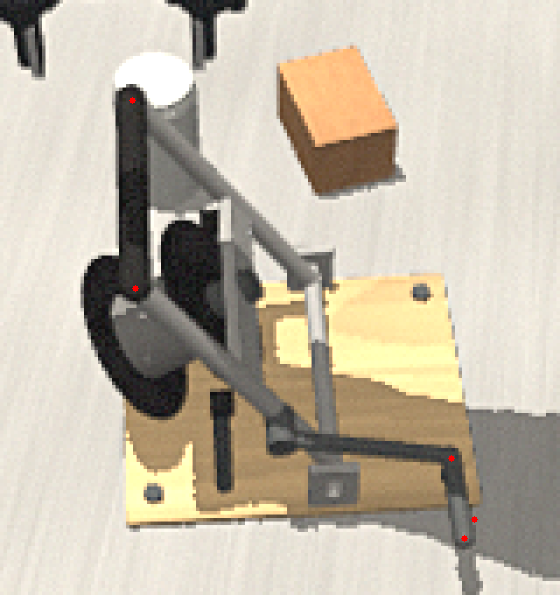

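The foot matches the projected K=2.4 points (452,458) and (464,538), so it is fully down, and the bar matches its prediction. Descend and grip.

```bash
python3 -m creep '0 0 0.04 0 0 0 0; 0 0 0.075 0 0 0 0; 0 0 0.1 0 0 0 0; 0 0 0.1155 0 0 0 0; 0 0 0.1155 0 0 0 0; 0 0 0.1155 0 0 0 1; 0 0 0.1155 0 0 0 1; 0 0 0.1155 0 0 0 1; 0 0 0.1155 0 0 0 1; 0 0 0.1155 0 0 0 1; 0 0 0.1155 0 0 0 1; 0 0 0.1155 0 0 0 1' 35; python3 -c "
from h import *
here()"
```

```text
time_s: 6.48
tcp_pos: [0.6273, 0.0178, 0.2151]
eef_rot: [0.63, 0.777, 0.0, 0.0]
force: [4.4, 2.0, 3.0]
opening: 0.0184
hinge-frame tcp [ 1.225e-01 -1.000e-04  2.151e-01] t 6.475 f [4.75 1.04 3.  ] open 0.018408876670217077
```

The bar is gripped (opening 18 mm on a 20 mm bar). Swing along the arc.

```bash
python3 -m creep '0 -0.0112 -0.0065 0 0 0 1; 0 -0.0228 -0.0123 0 0 0 1; 0 -0.0346 -0.0175 0 0 0 1; 0 -0.0467 -0.0220 0 0 0 1; 0 -0.059 -0.0258 0 0 0 1; 0 -0.0715 -0.0289 0 0 0 1' ; python3 -c "
from h import *
here()"
```

```text
time_s: 7.22
tcp_pos: [0.5575, 0.0029, 0.2446]
eef_rot: [0.63, 0.777, 0.001, 0.001]
force: [6.5, -0.3, 5.6]
opening: 0.0187
hinge-frame tcp [ 0.0511 -0.0003  0.2446] t 7.225 f [ 6.32 -1.61  5.65] open 0.018736230450488073
```

```bash
python3 -m creep '0 -0.0127 -0.0024 0 0 0 1; 0 -0.0255 -0.0043 0 0 0 1; 0 -0.0384 -0.0055 0 0 0 1; 0 -0.0505 -0.0058 0 0 0 1; 0 -0.0505 -0.0058 0 0 0 1; 0 -0.0505 -0.0058 0 0 0 1' 50
python3 - <<'E'
from h import *; here()
from bench import viewer; import cv2
V=viewer.snapshot("side"); q=np.load("q.npy"); im=V["image"][:,:,::-1].copy()
P=proj(V,w(q,[foot(0,2.4,.163),foot(0,2.4,.1),hand(0,-.08),hand(0,.08)]))
v=cv2.convertScaleAbs(cv2.resize(im[120:290,200:360],None,fx=2.5,fy=2.5,interpolation=3),alpha=1.5,beta=15)
for p in P: cv2.circle(v,tuple(int(x) for x in (p-[200,120]+.5)*2.5),2,(0,0,255),-1)
V=viewer.snapshot("scene"); im=V["image"][:,:,::-1].copy()
P=proj(V,w(q,[foot(0,2.4,.163),foot(0,2.4,.1),hand(0,-.08),hand(0,.08)]))
u=cv2.convertScaleAbs(cv2.resize(im[160:330,190:350],None,fx=2.5,fy=2.5,interpolation=3),alpha=1.5,beta=15)
for p in P: cv2.circle(u,tuple(int(x) for x in (p-[190,160]+.5)*2.5),2,(0,0,255),-1)
cv2.imwrite("pics/g.png",np.hstack([v,u]))
E
```

```text
time_s: 7.98
tcp_pos: [0.5075, -0.0078, 0.2503]
eef_rot: [0.63, 0.777, 0.0, 0.001]
force: [2.2, -0.6, 12.4]
opening: 0.0185
hinge-frame tcp [ 0.     -0.0004  0.2503] t 7.975 f [ 2.   -1.05 12.35] open 0.018462274012177555
```

View pics/g.png

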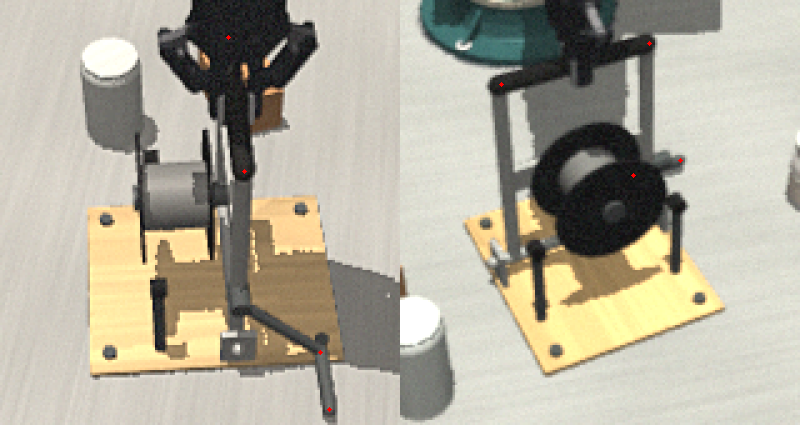

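The frame is upright with bar and foot on the lean-0 / 2.4 rad projections. Let it settle, compare the bystanders with the first picture, then hand in.

```bash
python3 -m creep '0 0 -0.0005 0 0 0 1; 0 0 -0.001 0 0 0 1; 0 0 -0.001 0 0 0 1; 0 0 -0.001 0 0 0 1'
python3 - <<'E'
from h import *; here()
from bench import robot,viewer; import cv2,pickle
d=pickle.load(open("d0.pkl","rb"))["scene"]["image"]; g=viewer.snapshot("scene")["image"]
for n,(x0,x1,y0,y1) in dict(can=(178,214,275,328),jar=(343,372,208,248),carton=(144,194,253,298)).items():
    a,b=[np.float32(cv2.cvtColor(i[y0:y1,x0:x1],7)) for i in(d,g)]
    print(n,"shift px",cv2.phaseCorrelate(a,b,cv2.createHanningWindow(a.shape[::-1],cv2.CV_32F)),"diff",abs(a-b).mean())
s=robot.sense(); print(abs(s["dq"]).max())
E
```

```text
time_s: 8.57
tcp_pos: [0.5074, -0.0078, 0.2504]
eef_rot: [0.63, 0.777, -0.0, 0.0]
force: [3.1, -4.7, 0.9]
opening: 0.0185
hinge-frame tcp [-1.000e-04 -3.000e-04  2.504e-01] t 8.575 f [ 2.09 -5.26  0.85] open 0.018546175127692376
can shift px ((-0.06249144705745735, -0.017858971283676084), 0.9713735972902903) diff 5.672432
jar shift px ((-0.06128909329288845, 0.07144417470274078), 1.007627371152242) diff 6.2689657
carton shift px ((-0.043017269375464906, 0.4882701712855848), 1.010822163052029) diff 2.0219615
0.0016138029752205665
```

```bash
python3 -c "
from bench import robot
print(robot.finish_job())"
```

```text
the job is handed in; nothing more can be done
None
```

The job is handed in at about 8.6 s on the robot's clock, with the frame held upright in the gripper and the kickstand fully down.

- **Kickstand:** With the frame still on its rests, I pushed the foot forward over centre with the shut fingers. Its image position matched the fully-down angle of 2.4 rad before I touched the frame.
- **Frame:** I gripped the handle from above and swung it up along its arc. In the last view the bar and foot matched the upright, fully-down positions.
- **Grip:** The tool was 0.1 mm from directly above the hinge, at 50 N grip. The opening read 18.5 mm on the 20 mm bar. The arm was still, with about 6 N on the wrist. A 12 N vertical push seen just after the swing went away after I raised the tool 1 mm.
- **Bystanders:** In the scene camera the can and jar shifted by less than 0.1 px. The carton read 0.5 px vertically; the arm never went near it, so I took this for measurement noise and did not check further.

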